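# Seat the tag board and hold the code reader over it

## Robot

A 6-joint arm with a two-finger parallel gripper is mounted at the origin on the work surface. World frame = base frame: x ahead of the robot, y to its left, z up, the work surface at z = 0. Lengths are in m, angles in rad, forces in N, time in s.
With the tool pointing down it reaches from about 0.425 to 1.125 m from the base axis. Payload 14.9 kg.
Tool frame: the origin (TCP) lies on the centre line of the jaws, within the pads' length; the fingertips stand arm.nose_length ahead of it and the grasp point (between the pads) lies 6 mm ahead of it (arm.nose_length is the distance from the TCP to the fingertips, in m); z points along the fingers, y is the line along which they close (so a half turn about z gives the same grasp; the last joint's range is limited). The gripper opens to 91 mm and grips with 3 to 60 N. Pads are 32 mm wide; open, the fingers measure 118 mm over their backs; the gripper's body (76 mm by 178 mm) begins 60 mm behind the grasp point.
Start: joints at [1.102, 0.379, 1.734, -0, 1.028, -0.033], TCP at [0.296, 0.635, 0.239] pointing down, gripper open.
Joint ranges: [-2.77, 2.77], [-0.74, 2.19], [0, 2.66], [-1.06, 4.2], [0.31, 2.87], [-3.08, 3.08]. Speed limits (rad/s): [1.89, 1.89, 2.39, 3.14, 3.14, 3.14].

## Interface

Orientations are given as [roll, pitch, yaw] about the fixed x, y, z axes, in that order (R = Rz(yaw) Ry(pitch) Rx(roll)).
In Python, from rig import arm, claw, cams, ticket, status gives the robot as it stands. Calls block until the motion is done:
- arm.reach(position, orientation): joint-space move of the TCP to a pose.
- arm.line_to(position, rotation=None, velocity=0.15, stop_force=None): straight line of the TCP; rotation=None keeps the orientation; velocity is the mean speed in m/s. With stop_force (N) it stops when the force on the tool has changed by that much, and returns True; else False.
- arm.move_j(angles): joint-space move.
- claw.set_gripper(opening, strength=None): finger opening in m; strength is the grip in N (None keeps the last); returns when the fingers have stopped.
- arm.wait(seconds).
- arm.ik(position, orientation): joint angles nearest the present ones, or None.
- cams.camera(name): name is "scene" or "top"; returns the picture (400x640x3 uint8, red, green, blue); there is no depth.
- cams.calibration(name): a dict with "K" (3x3 intrinsics, pixels), "world_from_camera" (4x4, takes a point from camera to world coordinates). Camera axes: x right, y up, looking along -z (the intrinsics and any distortion apply to the point x, -y, -z); pixel columns grow to the right and rows downward; lengths in m; the calibration is good to about 2 mm. A picture is of the moment at which its call begins. calibration takes no time and is no camera call.
A pose or a line that the arm cannot do raises arm.IKError and nothing moves.
- ticket.job_done(): hands the job in; it is judged then, once.
Readings, each from a call of its own:
- status.read_clock(): time.
- status.read_joint_positions(): joint angles.
- status.read_qvel(): joint speeds.
- status.read_joint_efforts(): joint torques, N m.
- status.read_tool_pos(): TCP position.
- status.read_ee_rot(): TCP orientation.
- status.read_ft_force(): force on the tool from outside, world axes, zero at the start.
- status.read_torque(): the same for the moment, N m.
- status.read_grip_width(): finger opening in m.
- status.read_grasp_force(): force on a finger pad.
Only numpy, scipy, OpenCV 4.12 (cv2) and the standard library are available. Lean on these libraries where they do the work, as an engineer would, in place of code of your own. Each camera call takes 0.05 s, during which the arm holds its last target. There are 200 camera calls.

## Task

First lower the green tag board over the two pins of the blue reading bed until it lies flush, and let go of it. Then draw the yellow code reader out of its stand, turn it level with its red window facing straight down, and hold it still with the window about 8 cm above the code square on the seated board, touching nothing but the gripper; finish while still holding it there. Leave the other things on the desk where they are.

Things in the scene. Friction and masses are not known exactly. Their poses are not given: they have to be found in the camera images.
- board: loose green board, 130 x 84 x 6 mm (its x, y, z), about 0.25 kg, flat on the desk at first; origin at the centre of its underside, z up. Two 13 mm through holes at x = +-50 mm, y = 0. An orange grab rib on its middle, 50 mm long (x), 14 mm wide (y), reaches from 6 to 40 mm above the underside. Printed code square at y = +26 mm. It may go on the pins either way round
- code (a point): centre of the printed code square (28 x 24 mm), on the top face of the board, 26 mm from the board's centre along its +y
- hole_a (a point): centre of the board's hole at x = -50 mm, at the underside
- hole_b (a point): centre of the board's hole at x = +50 mm, at the underside
- bed: fixed blue bed, 150 x 104 mm, 14 mm high, long side along its x; origin at the centre of its underside. Two upright steel pins at x = +-50 mm, y = 0: 10 mm thick for 11 mm, then tapering to 4 mm, 18 mm above the bed's top in all. When the board is flush, its underside lies 14 mm above the desk
- pin_a (a point): foot of the pin at x = -50 mm, on the bed's top face
- pin_b (a point): foot of the pin at x = +50 mm, on the bed's top face
- reader: loose yellow stick-shaped reader, about 0.2 kg. x runs along it to the head, z out of its back (blue button). Black foot end at x = -90 mm, head end at +55. Flat sides 36 mm apart (y) from x = -40 to +55; foot 30 wide. z -11 to +11 mm, head (x over 12) z -19 to +11. Origin within 10 mm of its centre of mass, good to grip across the sides. Starts in the stand, x sloping 45 deg up towards the robot
- window (a point): centre of the reader's red window (30 x 26 mm), on the underside of the head: at x = +33 mm, z = -19.5 mm of the reader
- stand: fixed stand: black foot plate 120 x 74 x 12 mm, origin under its centre, x the way the head leans. A grey socket sloping 45 deg up to +x holds the reader's foot 45 mm deep with 1.5 to 2 mm of play: draw the reader out along its length, head first. A tongue 24 mm wide lies under the reader from socket to head; its sides are free. Reader's origin starts 29.6 mm along +x, 93.6 mm up
- socket (a point): centre of the socket's mouth, 62 mm above the desk
- mouse: bystander: grey computer mouse, 100 x 60 x 33 mm, origin under its centre
- stapler: bystander: red and black stapler, 140 x 36 x 61 mm, origin under its centre
- notes: bystander: stack of coloured note pads, 76 x 76 x 28 mm, origin under its centre
- mug: bystander: blue mug, 80 mm wide and 90 mm high, handle on its +y side, origin under its centre
- clip_tin: bystander: open aluminium clip tin, 110 x 75 x 22 mm, origin under its centre
- punch: bystander: steel and grey hole punch, 110 x 50 x 59 mm, origin under its centre
Things that resemble listed ones, but are neither listed nor needed, are in the scene too. Of the things that look like the bed, the largest one is meant.

How it is judged:
On the way, in this order (a step that is already met when the one before it is completed fails the run):
1. the board lies flush on the bed over both pins and has been let go ((distance between hole_a and pin_a below 0.004 m or distance between hole_a and pin_b below 0.004 m) and (distance between hole_b and pin_a below 0.004 m or distance between hole_b and pin_b below 0.004 m) and z of board in the frame of bed below 0.016 m and angle between board's own z axis and vertical below 0.035 rad and linear speed of board below 0.02 m/s and contact force between the fingers and board below 0.1 N), for 0.2 s.
2. the reader is out of its stand, held by the gripper (distance between reader and socket above 0.1 m and contact force between reader and stand below 0.2 N and contact force between the fingers and reader above 1 N), for 0.1 s.
At the end, for the whole second after the job is handed in: Board flush on the bed (holes within 4 mm of the pins, within 2 mm of the bed's top, tilt under 2 degrees), not held; reader held still in the gripper, back up, level within 12 degrees, window 50 to 120 mm above the code and within 25 mm sideways, touching no stand, board, bed or mug (all of step 1 and angle between reader's own z axis and vertical below 0.21 rad and horizontal distance between window and code below 0.025 m and z of window in the frame of code between 0.05 and 0.12 m and contact force between the fingers and reader above 1 N and linear speed of reader below 0.03 m/s and angular speed of reader below 0.2 rad/s and contact force between reader and stand below 0.2 N and contact force between reader and board below 0.2 N and contact force between reader and bed below 0.2 N and contact force between reader and mug below 0.2 N); the arm keeps its last pose, push and grip.
It fails at once if a bystander is moved more than 30 mm (distance of any of mouse, stapler, notes, mug, clip_tin, punch from where it was at the start of the episode above 0.03 m).
It also fails if it takes over 64 s, if anything falls off the work surface, if the arm or the gripper's body presses on something with over 40 N, if the wrist force passes 120 N, or if a joint passes its speed limit or range.

## Working session

There is one attempt and no reset: what is moved stays moved. The work goes in short steps, each a Python script; the robot and the scene stay as the last script left them, time stands still between calls to the robot, and variables do not carry over. Pictures are saved under pics/ and viewed, at most 10 in all, crops included, and the job is handed in when it is done.

```bash
mkdir -p pics; ls; python3 - <<'E'
from rig import arm, claw, cams, ticket, status
import cv2, numpy as np
for n in ("scene","top"):
    im=cams.camera(n); cv2.imwrite(f"pics/{n}0.png",im[:,:,::-1]); c=cams.calibration(n); print(n,np.round(c["K"],1).tolist(),np.round(c["world_from_camera"],3).tolist(),[k for k in c])
print(arm.nose_length,status.read_clock())
E
```

```text
pics
scene [[373.9, 0.0, 317.4], [0.0, 373.9, 203.0], [0.0, 0.0, 1.0]] [[-0.195, -0.699, 0.688, 1.332], [0.981, -0.147, 0.129, 0.158], [0.011, 0.7, 0.714, 0.921], [0.0, 0.0, 0.0, 1.0]] ['K', 'world_from_camera']
top [[469.3, 0.0, 322.7], [0.0, 469.3, 200.7], [0.0, 0.0, 1.0]] [[-0.019, 0.997, -0.081, 0.428], [-1.0, -0.019, 0.002, 0.015], [0.001, 0.081, 0.997, 1.349], [0.0, 0.0, 0.0, 1.0]] ['K', 'world_from_camera']
0.025 0.1
```

View pics/top0.png

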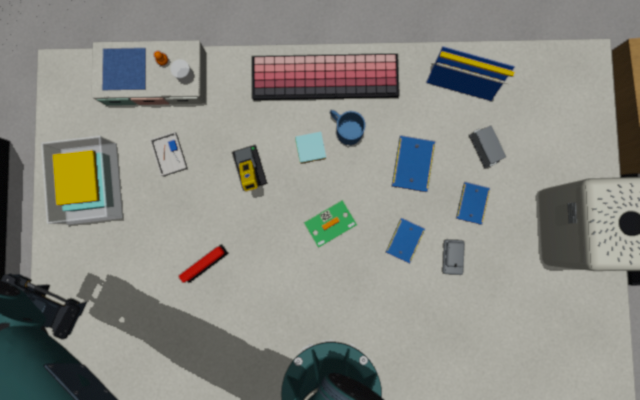

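View pics/scene0.png

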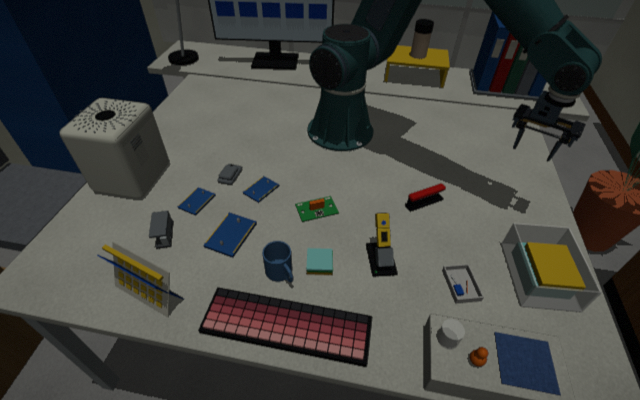

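The top view shows the green board at (331,223), with the code up-left of the rib. The yellow reader in its stand is at (248,170). Three blue plates could be the bed: (413,163), (472,203) and (405,240). The largest, (413,163), fits the description. The yellow note boxes at (75,178) and in the rear tray could pass for the reader by colour only. I'll check my choices in a close crop and measure them.

```bash
cat > h.py <<'E'
import numpy as np, cv2
from rig import arm, claw, cams, ticket, status
from scipy.spatial.transform import Rotation as Rn
def ray(cam,uv):
    c=cams.calibration(cam); K=np.array(c["K"]); T=np.array(c["world_from_camera"])
    d=np.linalg.inv(K)@np.array([uv[0],uv[1],1.]); d=T[:3,:3]@(d*[1,-1,-1])
    return T[:3,3],d
def onz(cam,uv,z):
    o,d=ray(cam,uv); return (o+d*(z-o[2])/d[2])
def tri(uv_top,uv_scene):
    A=np.zeros((3,3));b=np.zeros(3);L=[]
    for o,d in (ray("top",uv_top),ray("scene",uv_scene)):
        d=d/np.linalg.norm(d);P=np.eye(3)-np.outer(d,d);A+=P;b+=P@o;L.append((P,o))
    p=np.linalg.solve(A,b); return p,[np.linalg.norm(P@(p-o)) for P,o in L]
def hsv(im): return cv2.cvtColor(im,cv2.COLOR_RGB2HSV)
def mask(im,lo,hi,box):
    m=cv2.inRange(hsv(im),np.array(lo),np.array(hi)); k=np.zeros_like(m); x0,y0,x1,y1=box; k[y0:y1,x0:x1]=255; return m&k
def blobs(m,amin=20):
    cs,_=cv2.findContours(m,cv2.RETR_EXTERNAL,cv2.CHAIN_APPROX_NONE)
    return sorted([c for c in cs if cv2.contourArea(c)>=amin],key=cv2.contourArea,reverse=True)
E
python3 - <<'E'
from h import *
t=cams.camera("top"); s=cams.camera("scene")
def crop(im,x,y,w,h,f): return cv2.resize(im[y:y+h,x:x+w],None,fx=f,fy=f,interpolation=cv2.INTER_CUBIC)
a=[crop(t,300,190,66,66,4),crop(t,382,130,66,66,4),crop(t,215,135,66,66,4)]
b=[crop(s,284,180,66,66,4),crop(s,198,200,66,66,4),crop(s,350,205,66,66,4)]
cv2.imwrite("pics/crop1.png",np.vstack([np.hstack(a),np.hstack(b)])[:,:,::-1])
for nm,lo,hi,z in (("blue",(100,120,50),(125,255,255),.014),("green",(45,90,60),(85,255,255),.006)):
    for c in blobs(mask(t,lo,hi,(280,120,520,280)),100):
        r=cv2.minAreaRect(c); bx=np.array([onz("top",p,z)[:2] for p in cv2.boxPoints(r)])
        e=np.roll(bx,-1,0)-bx; l=np.linalg.norm(e,axis=1); i=np.argmax(l)
        print(nm,np.round(r[0],1),bx.mean(0).round(4),l[:2].round(3),"yaw",np.degrees(np.arctan2(e[i][1],e[i][0])).round(1))
for c in blobs(mask(t,(18,120,100),(35,255,255),(215,130,285,210)),15):
    print("yel",cv2.minAreaRect(c))
for c in blobs(mask(t,(5,150,100),(17,255,255),(290,190,370,260)),8): print("rib",cv2.minAreaRect(c))
E
```

```text
blue [413.4 163.6] [ 0.6384 -0.2505] [0.146 0.097] yaw -11.2
blue [404.9 240.1] [ 0.4197 -0.2189] [0.106 0.068] yaw -25.4
blue [472.5 202.9] [ 0.5218 -0.4152] [0.106 0.068] yaw -15.6
blue [350. 130.] [ 0.7395 -0.0707] [0.075 0.059] yaw -91.1
green [330.  223.4] [ 0.4714 -0.0077] [0.127 0.081] yaw -60.7
yel ((247.08653259277344, 175.3153076171875), (29.206249237060547, 14.643915176391602), 78.2317123413086)
```

View pics/crop1.png

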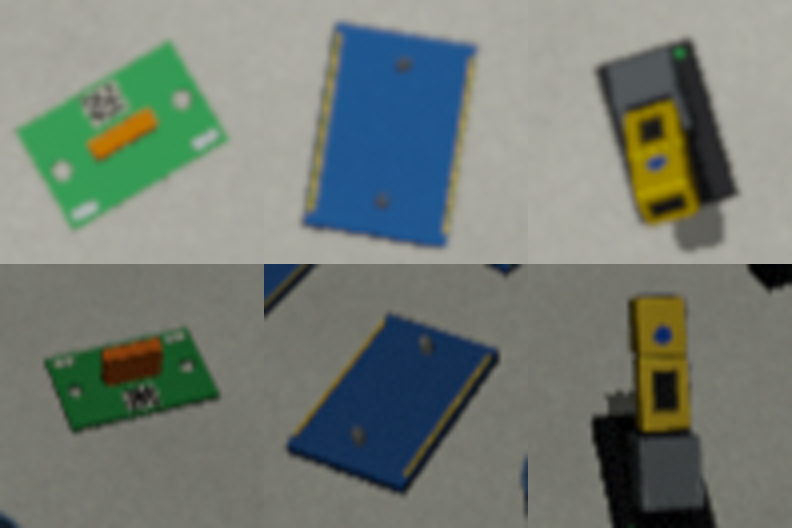

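Crop check: the bed on the right of the board is the large one, 146x97 mm, with pins at crop (404,66) and (382,201). The other two blue plates are 106x68 mm. The board has its code up-left of the rib. The reader's head points at the robot, with the blue button on its back. Next I'll refine these measurements.

```bash
python3 - <<'E'
from h import *
t=cams.camera("top"); s=cams.camera("scene")
def sat(im,box,th=75):
    h=hsv(im); m=((h[:,:,1]>th)*255).astype(np.uint8); k=np.zeros_like(m); x0,y0,x1,y1=box; k[y0:y1,x0:x1]=m[y0:y1,x0:x1]; return k
def rect(cam,im,box,z):
    c=blobs(sat(im,box),100)[0].reshape(-1,2).astype(float)
    w=np.array([onz(cam,p,z)[:2] for p in c])*1000
    r=cv2.minAreaRect(w.astype(np.float32)); b=cv2.boxPoints(r); e=np.roll(b,-1,0)-b; l=np.linalg.norm(e,axis=1); i=np.argmax(l)
    return np.round(r[0],1),np.round(sorted(r[1]),1),"yaw",round(np.degrees(np.arctan2(e[i][1],e[i][0]))%180,1)
print("bed top",rect("top",t,(382,125,445,198),.014),"scene",rect("scene",s,(198,205,262,262),.014))
print("board top",rect("top",t,(295,190,365,255),.006),"scene",rect("scene",s,(288,195,345,226),.006))
# rib, pins, holes, code
h=hsv(t)
def cent(im,m): 
    M=cv2.moments(m,True); return (M["m10"]/M["m00"],M["m01"]/M["m00"]),M["m00"]
m=mask(t,(8,150,100),(22,255,255),(300,195,360,250)); c,a=cent(t,m); print("rib top",np.round(c,1),a,onz("top",c,.040).round(4))
def spots(im,cam,box,z,gate):
    g=gate(im).astype(np.uint8)*255; k=np.zeros_like(g); x0,y0,x1,y1=box; k[y0:y1,x0:x1]=g[y0:y1,x0:x1]
    n,l,st,ce=cv2.connectedComponentsWithStats(k)
    for i in range(1,n):
        if 3<=st[i,4]<60: print(cam,"spot",ce[i].round(1),st[i,4],onz(cam,ce[i],z)[:2].round(4))
lowsat=lambda im:(hsv(im)[:,:,1]<110)
print("pins"); spots(t,"top",(397,142,428,184),.030,lowsat); spots(s,"scene",(218,217,245,250),.030,lambda im:(hsv(im)[:,:,1]<150))
print("holes"); spots(t,"top",(308,205,354,242),.006,lowsat)
# reader button
bt=mask(t,(100,100,50),(130,255,255),(235,160,262,190)); bs=mask(s,(100,100,30),(130,255,255),(372,210,395,240))
if bt.any() and bs.any():
    a,b=cent(t,bt),cent(s,bs); print("button",a,b,[np.round(x,4) for x in tri(a[0],b[0])])
def dark(im,box,v=70):
    x0,y0,x1,y1=box; g=(hsv(im)[:,:,2]<v).astype(np.uint8)*255; k=np.zeros_like(g); k[y0:y1,x0:x1]=g[y0:y1,x0:x1]
    n,l,st,ce=cv2.connectedComponentsWithStats(k); return [(ce[i].round(1),st[i].tolist()) for i in range(1,n) if st[i,4]>5]
print("dark top",dark(t,(238,158,262,192))); print("dark sc",dark(s,(374,224,392,246)))
# stand plate right edge at z .012 : rightmost dark pixel per row
d=hsv(t)[:,:,2]<75
pts=[(np.where(d[y,240:275])[0].max()+240.5,y) for y in range(150,182) if d[y,240:275].any()]
w=np.array([onz("top",p,.012)[:2] for p in pts],np.float32); vx,vy,x0,y0=cv2.fitLine(w,cv2.DIST_HUBER,0,.001,.001).ravel(); print("plate edge dir",np.degrees(np.arctan2(vy,vx)),(x0,y0),pts[0],pts[-1])
E
```

```text
bed top (array([ 638.9, -249.9]), array([101.4, 148.4]), 'yaw', np.float32(169.2)) scene (array([ 645.3, -247.8]), array([107.4, 151.9]), 'yaw', np.float32(169.1))
board top (array([471.6,  -7.7]), array([ 81.8, 127.4]), 'yaw', np.float32(119.6)) scene (array([475.7,  -6.1]), array([ 84.9, 127.7]), 'yaw', np.float32(119.3))
rib top [330.4 223.1] 83.0 [ 0.4708 -0.008   0.04  ]
pins
top spot [416.4 145.8] 5 [ 0.6864 -0.2576]
top spot [411. 180.] 5 [ 0.5888 -0.2388]
top spot [427.  180.5] 6 [ 0.5865 -0.284 ]
scene spot [220.6 220.5] 56 [ 0.6137 -0.2888]
scene spot [238.1 219.7] 15 [ 0.5991 -0.2358]
scene spot [221.2 242.4] 18 [ 0.6968 -0.2543]
holes
top spot [345.  214.5] 26 [ 0.4958 -0.051 ]
top spot [310.2 237.1] 52 [0.4332 0.0498]
top spot [315.  232.5] 26 [0.4461 0.0358]
top spot [321.9 240.6] 10 [0.4226 0.0165]
button ((246.8, 175.4), 5.0) ((383.45454545454544, 222.36363636363637), 11.0) [array([0.5982, 0.2125, 0.1197]), array([0.0012, 0.0012])]
dark top [(array([245.5, 159.7]), [240, 158, 11, 4, 15]), (array([257.6, 170.8]), [252, 158, 10, 29, 191]), (array([245.2, 166.9]), [243, 165, 5, 5, 21]), (array([249.6, 185.9]), [246, 184, 8, 5, 25])]
dark sc [(array([375.9, 237. ]), [374, 224, 4, 22, 53]), (array([383.8, 236.4]), [381, 232, 7, 10, 59])]
plate edge dir 15.780557 (np.float32(0.6282891), np.float32(0.18329161)) (np.float64(256.5), 150) (np.float64(265.5), 181)
```

Measurements agree with each other and with the given sizes:

| Thing | Position (m) | Yaw | Check |
|---|---|---|---|
| Bed | (.638, -.249) | -10.8° | pins 99 mm apart |
| Board | (.471, -.008) | -60.3° | holes 100 mm apart |
| Reader | (.607, .215) | head heading about 195.8° | plate edge is 36 mm from its axis, as expected |

Next is the reachability check.

```bash
cat >> h.py <<'E'
BED=np.array([.638,-.249]); BYAW=np.radians(-10.8)
BRD=np.array([.471,-.0078]); BRY=np.radians(-60.3)
HD=np.radians(195.8); RD=np.array([.607,.215,.0936])
def down(yaw): return [np.pi,0,yaw]
def rframe(head,slope):
    h=np.array([np.cos(head),np.sin(head),0]); u=np.array([0,0,1.])
    x=h*np.cos(slope)+u*np.sin(slope); z=-h*np.sin(slope)+u*np.cos(slope); return np.c_[x,np.cross(z,x),z]
def tool_in_reader(a,flip):
    # tool z in reader plane, tilted by a (rad) from -z towards -x (foot)
    z=np.array([-np.sin(a),0,-np.cos(a)]); y=np.array([0,1.,0])*(-1 if flip else 1); return np.c_[np.cross(y,z),y,z]
def tool_pose(R,o,a,flip,g=np.zeros(3)):
    T=R@tool_in_reader(a,flip); return o+R@g-T[:,2]*.006, Rn.from_matrix(T).as_euler("xyz")
E
python3 - <<'E'
from h import *
C=BED+.026*np.array([-np.sin(BYAW),np.cos(BYAW)])
for yw in (BRY,BRY+np.pi):
    for nm,p,y in (("brd",BRD,yw),("bed",BED,yw+BYAW-BRY)):
        q=arm.ik([*p,.05],down(y)); print(nm,round(np.degrees(y)),None if q is None else np.round(q,2))
for a in np.radians([0,15,25,35,45]):
  for fl in (0,1):
    R=rframe(HD,np.pi/4); o=[arm.ik(*map(list,tool_pose(R,RD+R[:,0]*d,a,fl))) for d in (0,.09)]
    print("rd",round(np.degrees(a)),fl,[None if q is None else np.round(q,2).tolist() for q in o])
    ok=[]
    for hd in range(0,360,30):
        F=rframe(np.radians(hd),0); org=np.array([*C,.1])-F@np.array([.033,0,-.0195]); q=arm.ik(*map(list,tool_pose(F,org,a,fl)))
        if q is not None: ok.append((hd,np.round(q,1).tolist()))
    print("   final",ok)
E
```

```text
brd -60 [-0.07  0.36  2.24 -0.    0.54  2.56]
bed -11 [-0.41  0.6   1.81 -0.    0.73  1.35]
brd 120 [-0.07  0.36  2.24 -0.    0.54 -0.58]
bed 169 [-0.41  0.6   1.81  0.    0.73 -1.79]
rd 0 0 [[0.3, 0.8, 1.5, 0.02, 1.63, 1.59], [0.3, 0.64, 1.65, 0.02, 1.64, 1.59]]
   final [(0, [-0.4, 0.4, 1.9, 0.0, 0.8, -2.0]), (30, [-0.4, 0.5, 1.9, 0.0, 0.8, -2.5]), (60, [-0.4, 0.5, 1.8, -0.0, 0.8, -3.0]), (90, [-0.4, 0.5, 1.8, -0.0, 0.8, 2.7]), (120, [-0.4, 0.5, 1.8, -0.0, 0.9, 2.2]), (150, [-0.4, 0.5, 1.7, -0.0, 0.9, 1.7]), (180, [-0.4, 0.5, 1.7, -0.0, 0.9, 1.2]), (210, [-0.3, 0.5, 1.8, -0.0, 0.9, 0.7]), (240, [-0.3, 0.5, 1.8, -0.0, 0.8, 0.2]), (270, [-0.3, 0.5, 1.8, -0.0, 0.8, -0.3]), (300, [-0.3, 0.5, 1.9, 0.0, 0.8, -0.9]), (330, [-0.4, 0.4, 1.9, 0.0, 0.8, -1.4])]
rd 0 1 [[0.3, 0.8, 1.5, 0.02, 1.63, -1.55], [0.3, 0.64, 1.65, 0.02, 1.64, -1.55]]
   final [(0, [-0.4, 0.4, 1.9, -0.0, 0.8, 1.2]), (30, [-0.4, 0.5, 1.9, -0.0, 0.8, 0.6]), (60, [-0.4, 0.5, 1.8, -0.0, 0.8, 0.1]), (90, [-0.4, 0.5, 1.8, -0.0, 0.8, -0.4]), (120, [-0.4, 0.5, 1.8, -0.0, 0.9, -0.9]), (150, [-0.4, 0.5, 1.7, -0.0, 0.9, -1.4]), (
[... 3696 characters left out ...]
 (180, [-0.5, 0.4, 2.1, 1.9, 0.3, -0.7]), (210, [-0.6, 0.5, 2.0, 1.3, 0.7, -0.6]), (240, [-0.6, 0.6, 1.8, 1.0, 1.0, -0.7]), (270, [-0.6, 0.7, 1.7, 0.7, 1.3, -0.9]), (300, [-0.5, 0.7, 1.6, 0.4, 1.6, -1.2]), (330, [-0.4, 0.8, 1.5, 0.1, 1.7, -1.5])]
rd 45 1 [[0.3, 0.48, 1.89, -0.0, 0.77, -1.54], [0.31, 0.3, 2.01, -0.0, 0.83, -1.54]]
   final [(0, [-0.3, 0.8, 1.5, -0.2, 1.6, 1.3]), (30, [-0.2, 0.7, 1.6, -0.5, 1.5, 1.0]), (60, [-0.2, 0.6, 1.7, -0.8, 1.2, 0.8]), (180, [-0.5, 0.4, 2.1, 1.9, 0.3, 2.4]), (210, [-0.6, 0.5, 2.0, 1.3, 0.7, 2.5]), (240, [-0.6, 0.6, 1.8, 1.0, 1.0, 2.4]), (270, [-0.6, 0.7, 1.7, 0.7, 1.3, 2.2]), (300, [-0.5, 0.7, 1.6, 0.4, 1.6, 2.0]), (330, [-0.4, 0.8, 1.5, 0.1, 1.7, 1.7])]
```

Gripping the reader perpendicular from its back (a=0) is reachable at both ends. Now I'll pick up the board, move it over the bed and look.

```bash
python3 - <<'E'
from h import *
y=BRY+np.pi
arm.reach([*BRD,.12],down(y)); claw.set_gripper(.06,20)
print("touch",arm.line_to([*BRD,.039],velocity=.12,stop_force=8))
print(claw.set_gripper(0,25),status.read_grip_width(),status.read_grasp_force())
arm.line_to([*BRD,.12],velocity=.15)
arm.reach([*BED,.10],down(BYAW+np.pi)); arm.wait(.2)
print(status.read_grip_width(),status.read_tool_pos(),status.read_clock())
t=cams.camera("top"); s=cams.camera("scene")
a=cv2.resize(t[100:230,340:480],None,fx=4,fy=4,interpolation=cv2.INTER_CUBIC); cv2.imwrite("pics/top2.png",a[:,:,::-1])
a=cv2.resize(s[130:280,160:310],None,fx=4,fy=4,interpolation=cv2.INTER_CUBIC); cv2.imwrite("pics/sc2.png",a[:,:,::-1])
E
```

```text
touch False
False 0.013967619390102364 25.000723600387573
0.014310744273148669 [ 0.6378437  -0.24805259  0.10008984] 6.975
```

View pics/sc2.png

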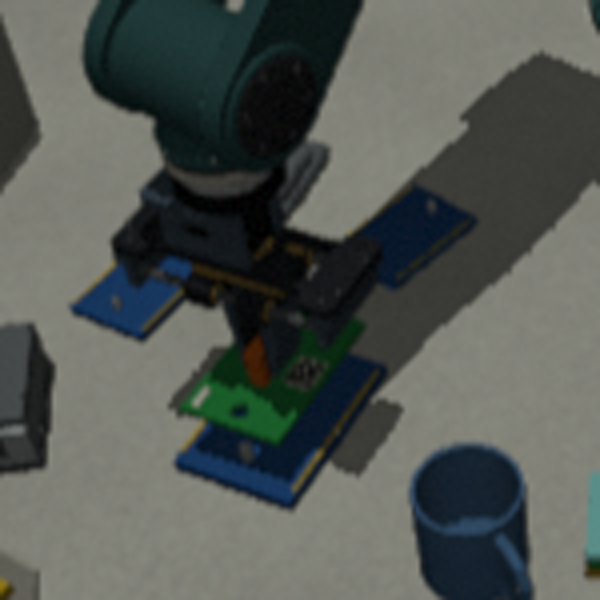

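View pics/top2.png

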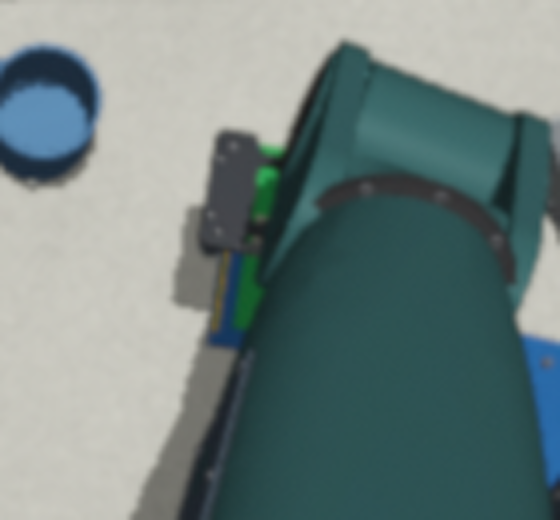

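Scene crop: the board is gripped level above the bed. Its far hole is at crop (240,410), just above the pin at (247,450). I'll compare the hole and pin positions in this same view before lowering.

```bash
python3 - <<'E'
from h import *
s=cams.camera("scene"); h=hsv(s)
zt=status.read_tool_pos()[2]-.039+.006
x0,y0,x1,y1=205,222,235,242
g=cv2.inRange(h,np.array((45,90,40)),np.array((85,255,255))); k=np.zeros_like(g);k[210:245,200:255]=g[210:245,200:255]
c=blobs(k,50)[0]; full=np.zeros_like(k); cv2.drawContours(full,[c],-1,255,-1)
full=cv2.morphologyEx(full,cv2.MORPH_CLOSE,np.ones((3,3)))
hole=full&~k; n,l,st,ce=cv2.connectedComponentsWithStats(hole)
for i in range(1,n):
    if st[i,4]>3: print("hole?",ce[i].round(1),st[i,4],onz("scene",ce[i],zt)[:2].round(4))
v=s.astype(int); pm=((v[:,:,0]*1.0/(v[:,:,2]+1)>.6)*255).astype(np.uint8); kk=np.zeros_like(pm);kk[237:248,215:229]=pm[237:248,215:229]
n,l,st,ce=cv2.connectedComponentsWithStats(kk)
for i in range(1,n):
    if st[i,4]>3: print("pin?",ce[i].round(1),st[i].tolist(),onz("scene",ce[i],.022)[:2].round(4))
u=np.array([np.cos(BYAW),np.sin(BYAW)]); print("expected pin",BED+.05*u,"hole",np.array(status.read_tool_pos()[:2])+.05*u, np.degrees(status.read_ee_rot()[2]))
E
```

```text
hole? [240.5 221. ] 4 [ 0.6334 -0.2103]
hole? [209.6 228.8] 15 [ 0.6817 -0.2899]
hole? [219.5 232.5] 4 [ 0.6893 -0.2557]
pin? [221.1 242.7] [220, 240, 3, 6, 15] [ 0.6921 -0.2579]
expected pin [ 0.68711436 -0.25836907] hole [ 0.68713429 -0.25791726] 169.21731682600728
```

The difference is 2–3 mm, inside the pixel noise and the 4.5 mm the taper can catch. I'll lower the board with a force stop.

```bash
python3 - <<'E'
from h import *
T=BED+[.0008,-.0015]
arm.line_to([*T,.078],velocity=.1); claw.set_gripper(0,12)
f0=np.array(status.read_ft_force())
hit=arm.line_to([*T,.054],velocity=.04,stop_force=12)
print(hit,np.round(status.read_tool_pos(),4),np.round(np.array(status.read_ft_force())-f0,1),status.read_clock())
E
```

```text
False [ 0.6387 -0.2505  0.0539] [ 0.3 -0.1 -0.4] 8.4583
```

```bash
python3 - <<'E'
from h import *
T=BED+[.0008,-.0015]
print(arm.line_to([*T,.051],velocity=.03,stop_force=6),np.round(status.read_tool_pos(),4))
claw.set_gripper(.05,12); arm.wait(.4)
arm.line_to([*T,.13],velocity=.2)
# go to reader stand-off
R=rframe(HD,np.pi/4); p,o=tool_pose(R,RD,0,0)
claw.set_gripper(.085)
arm.reach(list(p+R[:,2]*.12),list(o)); print(status.read_clock())
t=cams.camera("top"); s=cams.camera("scene")
f=lambda im,x,y,w,h,k:cv2.resize(im[y:y+h,x:x+w],(w*k,h*k),interpolation=cv2.INTER_CUBIC)
cv2.imwrite("pics/mix3.png",np.hstack([f(t,380,125,65,75,6),f(s,195,195,65,75,6)])[:,:,::-1])
cv2.imwrite("pics/sc3.png",f(s,320,130,130,120,5)[:,:,::-1])
E
```

```text
False [ 0.6394 -0.2507  0.0515]
13.9
```

View pics/mix3.png

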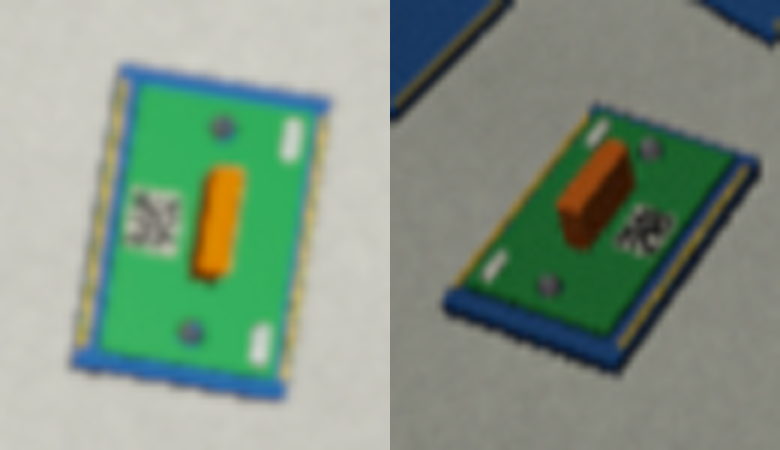

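View pics/sc3.png

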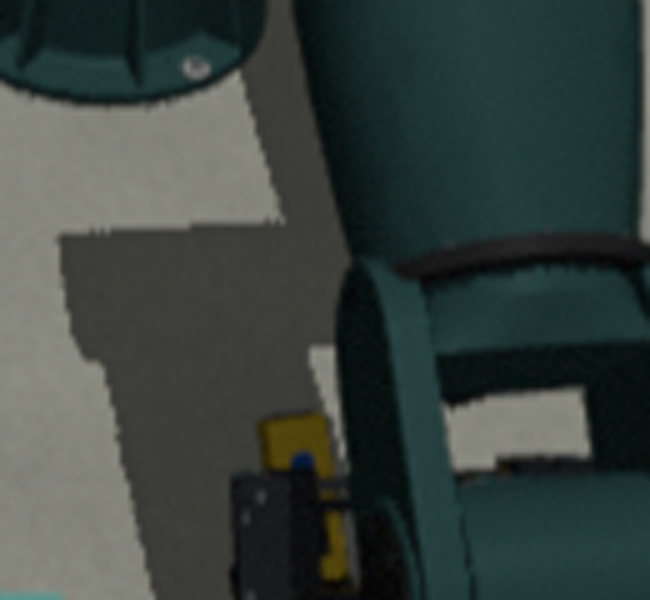

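Pictures: the board is seated, with both pins poking through its holes, at crop (223,128) and (190,332) on the left side. But in the scene the reader's head looks shifted left: the button is at full-image x ≈ 380.6, and it was 383.5. I'll check for contact and re-measure from a clear pose.

```bash
python3 - <<'E'
from h import *
print("F",np.round(status.read_ft_force(),1),np.round(status.read_tool_pos(),3),status.read_grip_width())
R=rframe(HD,np.pi/4); p,o=tool_pose(R,RD,0,0)
q=np.array(status.read_joint_positions()); q[0]-=.55; arm.move_j(list(q)); print(status.read_clock())
t=cams.camera("top"); s=cams.camera("scene")
f=lambda im,x,y,w,h,k:cv2.resize(im[y:y+h,x:x+w],(w*k,h*k),interpolation=cv2.INTER_CUBIC)
cv2.imwrite("pics/mix4.png",np.hstack([f(t,215,130,65,75,6),f(s,350,200,65,75,6)])[:,:,::-1])
E
```

```text
F [-0.4  0.8  0.1] [0.693 0.239 0.183] 0.08503024460896476
15.4667
```

View pics/mix4.png

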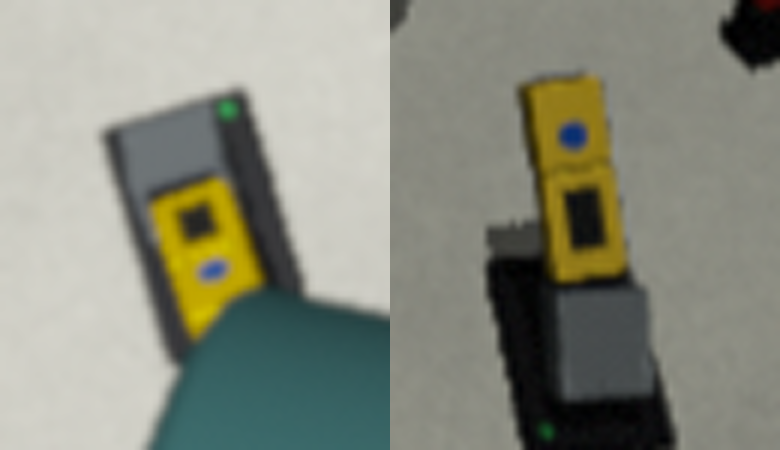

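The reader now leans the other way within its socket play, so something nudged it on the way over. The button is at top (250.5,175) and scene (380.5,222.7). The stand hasn't moved: its back plate corners are at top (232.8,152) and (255.5,145.3). I'll recompute the reader axis.

```bash
python3 - <<'E'
from h import *
t=cams.camera("top"); s=cams.camera("scene")
def cent(m): M=cv2.moments(m,True); return np.array([M["m10"]/M["m00"],M["m01"]/M["m00"]])
b1=cent(mask(t,(100,100,50),(130,255,255),(240,165,262,184))); b2=cent(mask(s,(100,100,30),(130,255,255),(370,212,392,232)))
def dk(im,box): return cent(mask(im,(0,0,0),(180,255,80),box))
d1=dk(t,(243,162,253,171)); d2=dk(s,(377,230,387,243))
B,e=tri(b1,b2); D,e2=tri(d1,d2); B0,_=tri((246.8,175.4),(383.45,222.36)); D0,_=tri((245.2,166.9),(383.8,236.4))
h=np.array([np.cos(HD),np.sin(HD)]); n=np.array([-h[1],h[0]])
print(b1.round(1),b2.round(1),d1.round(1),d2.round(1))
ends=[(232.8,152.),(255.5,145.3)]; E_=np.array([onz("top",p,.012)[:2] for p in ends]); m=E_.mean(0)
print("plate width",np.linalg.norm(E_[0]-E_[1]).round(4),"stand org",(m+.06*h).round(4),"reader org from stand",(m+.0896*h).round(4))
for k,(b,d) in {"now":(B,D),"old":(B0,D0)}.items():
    v=b-d; print(k,"btn",b.round(4),"dsp",d.round(4),"heading",np.degrees(np.arctan2(v[1],v[0]))%360,"slope",np.degrees(np.arcsin(v[2]/np.linalg.norm(v))),"lateral of btn, dsp vs RD axis",((b[:2]-RD[:2])@n).round(4),((d[:2]-RD[:2])@n).round(4),"along",((b[:2]-RD[:2])@h).round(4),((d[:2]-RD[:2])@h).round(4))
print("code",onz("top",(405.8,161.7),.02).round(4))
E
```

```text
[250.2 174.6] [380. 222.] [247.3 166.6] [382.1 235.9]
plate width 0.068 stand org [0.6333 0.2193] reader org from stand [0.6048 0.2112]
now btn [0.6    0.2029 0.1211] dsp [0.6259 0.2147 0.0924] heading 204.47592327376643 slope 45.15025110761341 lateral of btn, dsp vs RD axis 0.0097 0.0054 along 0.01 -0.0181
old btn [0.5982 0.2125 0.1197] dsp [0.6255 0.2203 0.0911] heading 196.01334701523774 slope 45.266535062531986 lateral of btn, dsp vs RD axis 0.0 -0.0001 along 0.0092 -0.0192
code [ 0.6429 -0.2277  0.02  ]
```

The reader is tilted about 6° sideways in the socket play. The jaws will straighten it as they close at the stand's nominal heading. I'll approach with a force stop, grip and draw it out along its length.

```bash
python3 - <<'E'
from h import *
q=np.array(status.read_joint_positions()); q[0]+=.55; arm.move_j(list(q))
R=rframe(HD,np.pi/4); n=np.array([.272,-.962,0]); o0=RD+n*.001
p,o=tool_pose(R,o0,0,0)
claw.set_gripper(.09,15)
print("hit",arm.line_to(list(p),list(o),velocity=.12,stop_force=10),np.round(np.array(status.read_tool_pos())-p,4))
claw.set_gripper(0,40); arm.wait(.2)
print(status.read_grip_width(),status.read_grasp_force(),np.round(status.read_ft_force(),1),status.read_clock())
if .03<status.read_grip_width()<.04:
    print("draw",arm.line_to(list(p+R[:,0]*.085),velocity=.08,stop_force=35),np.round(status.read_ft_force(),1),status.read_grip_width(),np.round(np.array(status.read_tool_pos())-p,4))
    s=cams.camera("scene"); print(status.read_clock())
    cv2.imwrite("pics/sc5.png",cv2.resize(s[100:260,300:460],None,fx=3.5,fy=3.5,interpolation=cv2.INTER_CUBIC)[:,:,::-1])
E
```

```text
hit False [0.0008 0.0002 0.0006]
0.03585891714242803 39.727492332458496 [ 0.  -0.1  0.4] 19.6667
draw False [-0.1  0.6 -2.1] 0.03588115446276428 [-0.0577 -0.0164  0.0598]
20.925
```

View pics/sc5.png

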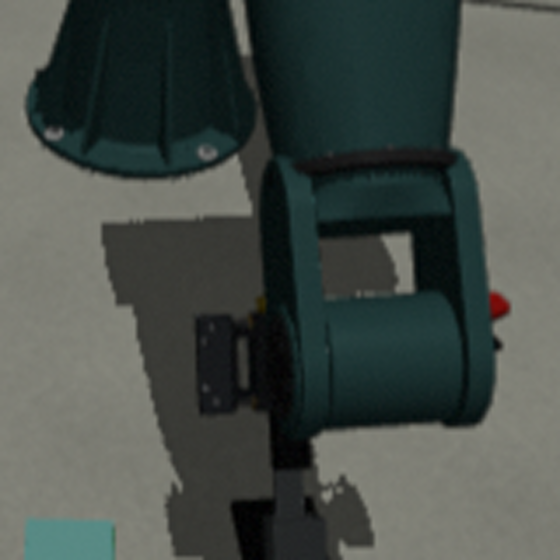

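Reader gripped (35.9 mm across, about 2 N of weight) and drawn 85 mm, clear of the socket. Lift it, turn it level and bring it over the code.

```bash
python3 - <<'E'
from h import *
p=np.array(status.read_tool_pos()); arm.line_to(list(p+[0,0,.12]),velocity=.2)
F=rframe(np.radians(180),0); org=np.array([.643,-.2255,.100])-F@np.array([.033,0,-.0195]); p,o=tool_pose(F,org,0,0)
arm.reach(list(p+[0,0,.10]),list(o)); print(arm.line_to(list(p),velocity=.1,stop_force=15))
arm.wait(.5); print(np.round(np.array(status.read_tool_pos())-p,4),np.round(status.read_ee_rot(),3),status.read_grip_width(),status.read_grasp_force(),status.read_clock(),np.round(status.read_qvel(),3).max())
t=cams.camera("top"); s=cams.camera("scene")
f=lambda im,x,y,w,h,k:cv2.resize(im[y:y+h,x:x+w],(w*k,h*k),interpolation=cv2.INTER_CUBIC)
cv2.imwrite("pics/mix6.png",np.hstack([f(t,350,100,100,120,4),f(s,170,150,100,120,4)])[:,:,::-1])
E
```

```text
False
[-0.  0.  0.] [-3.142  0.    -0.   ] 0.036130283083808085 39.73243609070778 24.9583 0.002
```

View pics/mix6.png

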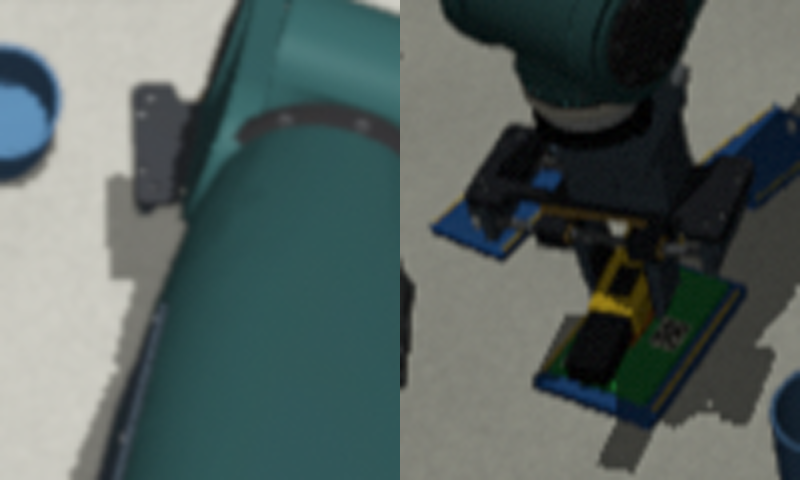

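Right-hand crop: the reader is level with its head toward the robot. The black foot end is at crop (567–610, 340–384) and the board is still flush under it. One projection check of the foot and window pose before handing in.

```bash
python3 - <<'E'
from h import *
c=cams.calibration("scene"); K=np.array(c["K"]); W=np.linalg.inv(np.array(c["world_from_camera"]))
F=rframe(np.pi,0); org=np.array([.643,-.2255,.100])-F@np.array([.033,0,-.0195])
for g in [(-.09,-.015,-.011),(-.09,.015,-.011),(-.09,-.015,.011),(-.09,.015,.011),(-.04,-.018,.011),(-.04,.018,.011)]:
    q=W@np.append(org+F@np.array(g),1); q=K@(q[:3]*[1,-1,-1]); q=q[:2]/q[2]; print(g,((q-[170,150])*4+[400,0]).round())
E
```

```text
(-0.09, -0.015, -0.011) [608. 386.]
(-0.09, 0.015, -0.011) [566. 379.]
(-0.09, -0.015, 0.011) [602. 366.]
(-0.09, 0.015, 0.011) [560. 359.]
(-0.04, -0.018, 0.011) [633. 311.]
(-0.04, 0.018, 0.011) [584. 303.]
```

The prediction and the picture agree to about 2–3 px (under 1 cm), well inside the tolerance. Handing in.

```bash
python3 -c "
from rig import ticket,status
print(ticket.job_done(),status.read_clock())"
```

```text
the job is handed in; nothing more can be done
the job is handed in; nothing more can be done
```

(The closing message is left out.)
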